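# Report the empty stock bin

## Robot

A 6-joint arm with a two-finger parallel gripper is mounted at the origin on the work surface. World frame = base frame: x ahead of the robot, y to its left, z up, the work surface at z = 0. Lengths are in m, angles in rad, forces in N, time in s.
With the tool pointing down it reaches from about 0.275 to 0.75 m from the base axis. Payload 10.2 kg.
Tool frame: the origin (TCP) lies between the finger pads; the fingertips stand 22 mm ahead of it and the grasp point (between the pads) lies 3 mm ahead of it (manip.tip_reach is the z of the fingertips in the tool frame, in m); z points along the fingers, y is the direction in which the jaws open and shut (so a half turn about z gives the same grasp; the last joint's range is limited). The gripper opens to 88 mm and grips with 3 to 60 N. Pads are 18 mm wide; open, the fingers measure 123 mm over their backs; the gripper's body (75 mm by 187 mm) begins 45 mm behind the grasp point.
Start: joints at [-1.364, 0.313, 1.498, -0, 1.331, -0.223], TCP at [0.219, -0.477, 0.261] pointing down, gripper open.
Joint ranges: [-2.94, 2.94], [-0.97, 2.17], [0.19, 2.56], [-1.23, 4.37], [0.02, 3.11], [-2.88, 2.88]. Speed limits (rad/s): [2.39, 2.39, 3.01, 3.14, 3.14, 3.14].

## Interface

Orientations are given as a 3x3 rotation matrix whose columns are the frame's x, y, z axes.
In Python, from cell import readout, vision, job, finder, manip gives the robot as it stands.
- The arm moves only by the tool step_arm, never from a script. Its arguments are lists of equal length, an entry for each row: "claw": the finger opening in cm, from 0 to 8.81; "dp": the shift along the tool's x, y, z in cm, a list of three; "twist": the turn about the tool's z in rad. A call has 1 to 10 rows; each row shifts and turns the commanded pose from where the row before left it, along the tool's axes as they then stand; what a row does not reach is not made up. A row lasts 1/12 s, in which the tool goes at most 41.7 mm and 7.16 degrees, less where a joint would pass 70% of its speed; a pose out of reach is approached as far as the arm can. A call with a gripper value outside its range is refused whole. The fingers move at their own pace and stop on an object; the grip force is fixed at half the most. Time passes only in rows, so rows that do not move let the fingers close. It gives the time, the measured TCP pose, the force and the opening at its end, in the units of the state.
- readout.get_obs(): the state, without advancing time (a new reading comes with each control period).
- vision.read_camera(name): name is "side" or "top"; returns the picture (420x560x3 uint8, red, green, blue); there is no depth.
- vision.get_calibration(name): a dict with "intrinsics" (3x3 intrinsics, pixels), "k1" (the pictures are not rectified: a ray, as slopes to the right and down, at radius r is drawn at 1 + k1 r^2 times it, then the intrinsics apply), "rvec" (rotation vector, rad) and "tvec" (3), from world to camera coordinates, as OpenCV has them. Camera axes: x right, y down, z forward; pixel columns grow to the right and rows downward; lengths in m; the calibration is good to about 2 mm. A picture is of the moment at which its call begins. get_calibration takes no time and is no camera call.
- job.hand_in(): hands the job in, once; it reports no verdict.
Trained networks look in the newest picture that a camera, given by its name, has taken for a name from the list of things; names that differ only in an ending like _2 or _b are one class to them, and where a whole thing is asked for, a point or a joint stands for the part that bears it (a point fixed in the world has none). Each returns a list of dicts, best first, with "p" (0 to 1); they miss things now and then, are a little off and sometimes report something else, mostly with a low value. They report only what shows in the picture. A call takes as long as a camera call.
- finder.look_for(name, camera): "centre" ([x, y, z] in m, in world coordinates, good to about 4 mm: the middle of the surface that is visible of it).
- finder.mark_of(name, camera): "centre" ([x, y, z] in m, in world coordinates, good to about 4 mm: a listed point, or the origin of a listed thing).
The state is a dict: "t": time; "q": joint angles; "joint_vel": joint speeds; "tau": joint torques, N m; "ee_pos": TCP position; "orientation": TCP orientation; "contact_force": force on the tool from outside, world axes, zero at the start; "moment": the same for the moment, N m; "grip_width": finger opening in m.
Only numpy, scipy, OpenCV 4.12 (cv2) and the standard library are available. Lean on these libraries where they do the work, as an engineer would, in place of code of your own. Each camera call takes 0.05 s, during which the arm holds its last target.

## Task

Stocktake in the storeroom: point out the empty bin to the stocktake camera by bringing the fingertips just above the middle of its open top (about 3 cm above the rim, not inside it) and keeping them there for two seconds without touching the bin. Then press the push button on the grey console fully in to record it, and let it come back up. Keep the fingers 10 cm or more above the rims of the other two bins if you pass over them, and do not touch, lift or shift any bin or the other things on the bench.

Things in the scene. Friction and masses are not known exactly. Their poses are not given: they have to be found in the camera images.
- bin_empty: small-parts bin of grey plastic, 160 mm long (its x) by 105 mm wide (its y), walls 3 mm thick and 80 mm high; the wall on its -x side is cut down to 50 mm; stands loose on the bench, upright, z up, in a row across the bench with two like it (their order and yaw vary). Origin: centre of its underside. The empty one: its bare floor (3 mm thick) shows.
- bin_empty_mouth (a point): the centre of the open top of the empty bin: 80 mm above the bench, level with the rim, over the middle of the bin
- bin_boxes: small-parts bin of grey plastic, 160 mm long (its x) by 105 mm wide (its y), walls 3 mm thick and 80 mm high; the wall on its -x side is cut down to 50 mm; stands loose on the bench, upright, z up, in a row across the bench with two like it (their order and yaw vary). Origin: centre of its underside. It holds seven small white boxes that stand up to 53 mm above the bench. Leave it alone.
- bin_boxes_mouth (a point): the centre of the open top of the bin with white boxes: 80 mm above the bench, level with the rim, over the middle of the bin
- bin_tubes: small-parts bin of grey plastic, 160 mm long (its x) by 105 mm wide (its y), walls 3 mm thick and 80 mm high; the wall on its -x side is cut down to 50 mm; stands loose on the bench, upright, z up, in a row across the bench with two like it (their order and yaw vary). Origin: centre of its underside. It holds short steel tubes, 22 mm thick, up to 45 mm above the bench. Leave it alone.
- bin_tubes_mouth (a point): the centre of the open top of the bin with steel tubes: 80 mm above the bench, level with the rim, over the middle of the bin
- console: stocktake console fixed to the bench: a grey painted box 120 mm long (its x) by 85 mm wide (its y) by 40 mm high, with a dark screen on the +x half of its top and one round push button on the -x half. It stands at the left or the right end of the row of bins. Origin: centre of its underside, z up.
- record_top (a point): centre of the top face of the console's push button: white, round, 36 mm across, in a black round housing 52 mm across on top of the console; about 62 mm above the bench when up. It is pressed straight down
- record (a joint): travel of the push button (m): 0 = up, 0.006 = fully in. A spring brings it back up; fully in takes 5 N
- tape_roll: cardboard packing-tape core, a ring 100 mm across, 48 mm high, lying flat, loose; at the other end of the row from the console. Leave it alone. Origin: centre of its underside
- small_carton: closed cardboard box 90 x 60 x 60 mm, loose. Leave it alone. Origin: centre of its underside
- spray_can: upright can, 56 mm across, 130 mm high, loose. Leave it alone. Origin: centre of its underside

How it is judged:
By the outcome, as a careful person would: the job done as asked, in the order asked, and still so for the second after the job is handed in, with the robot touching nothing.
It also fails if it takes over 45 s, if anything falls off the work surface, if the arm or the gripper's body presses on something with over 40 N, if the wrist force passes 120 N, or if a joint passes its speed limit or range.

## Working session

There is one attempt and no reset: what is moved stays moved. The work goes in short steps, Python scripts to look and compute and a tool call to move; the robot and the scene stay as the last step left them, time stands still between calls to the robot, and variables do not carry over. Pictures are saved under pics/ and viewed, and the job is handed in when it is done.

Besides the shell and the picture viewer there is one more tool, called after ">>>" by a JSON object that holds its "fn" and its "kwargs". step_arm: Moves the arm, as the interface text tells. Its arguments: {"type":"object","properties":{"claw":{"type":"array","items":{"type":"number"}},"dp":{"type":"array","items":{"type":"array","items":{"type":"number"}}},"twist":{"type":"array","items":{"type":"number"}}},"required":["claw","dp","twist"]}

```bash
mkdir -p pics
python3 - <<'E'
from cell import readout, vision, job, finder, manip
import cv2
print(manip.tip_reach)
for c in ("side","top"):
    im=vision.read_camera(c); cv2.imwrite(f"pics/{c}0.png",im[:,:,::-1])
    for n in ("bin_empty_mouth","bin_boxes_mouth","bin_tubes_mouth","record_top","console","bin_empty","spray_can","small_carton","tape_roll"):
        print(c,n,[(d['p'],[round(v,3) for v in d['centre']]) for d in finder.mark_of(n,c)][:3])
o=readout.get_obs(); print(o['t'],o['ee_pos'],o['orientation'],o['contact_force'],o['grip_width'])
E
```

```text
0.022
side bin_empty_mouth [(0.57, [0.51, 0.181, 0.08])]
side bin_boxes_mouth [(0.82, [0.54, 0.007, 0.078]), (0.54, [0.429, -0.361, 0.058])]
side bin_tubes_mouth [(0.84, [0.587, -0.168, 0.077])]
side record_top [(0.9, [0.427, -0.361, 0.059])]
side console [(0.74, [0.448, -0.358, 0.003]), (0.48, [0.509, 0.18, 0.083]), (0.16, [0.676, 0.352, 0.003])]
side bin_empty [(0.64, [0.51, 0.175, -0.004])]
side spray_can [(0.87, [0.669, -0.347, -0.002]), (0.5, [0.428, -0.366, 0.06])]
side small_carton [(0.58, [0.674, 0.352, 0.0])]
side tape_roll [(0.73, [0.481, 0.348, -0.004])]
top bin_empty_mouth [(0.79, [0.505, 0.173, 0.085])]
top bin_boxes_mouth [(0.75, [0.533, 0.011, 0.079]), (0.58, [0.507, 0.175, 0.085])]
top bin_tubes_mouth [(0.66, [0.584, -0.167, 0.083]), (0.22, [0.513, 0.179, -0.0])]
top record_top [(0.58, [0.424, -0.368, 0.057])]
top console [(0.74, [0.447, -0.361, -0.002]), (0.6, [0.584, -0.171, 0.003]), (0.19, [0.544, 0.008, -0.001])]
top bin_empty [(0.72, [0.543, 0.006, -0.003]), (0.55, [0.513, 0.176, 0.002])]
top spray_can [(0.97, [0.671, -0.347, -0.003]), (0.25, [0.507, 0.173, 0.085])]
top small_carton [(0.61, [0.588, -0.17, 0.003]), (0.56, [0.674, 0.352, 0.0])]
top tape_roll [(0.77, [0.477, 0.347, -0.001]), (0.64, [0.539, 0.009, 0.08])]
1.0 [ 0.21873927 -0.47727047  0.26073147] [[ 9.09054973e-01  4.16676200e-01  1.59132459e-05]
 [ 4.16676201e-01 -9.09054973e-01 -2.11526850e-05]
 [ 5.65219490e-06  2.58596243e-05 -1.00000000e+00]] [-0.42839646 -0.94885615  0.86458372] 0.08834088097810826
```

View pics/top0.png

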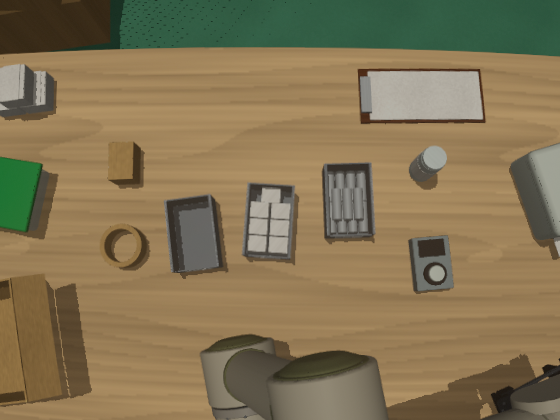

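View pics/side0.png

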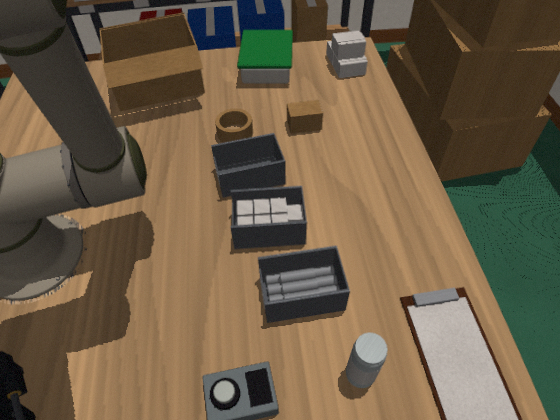

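The top view shows the empty bin with its bare floor at about (194,235), the box bin at (270,222) and the tube bin at (349,201). The console is at (432,264), with its white button at (435,273). I'll refine the rim and button by pixel measurement.

```bash
python3 - <<'E'
import cv2
t=cv2.imread('pics/top0.png');s=cv2.imread('pics/side0.png')
import numpy as np
a=cv2.resize(t[185:285,155:235],None,fx=5,fy=5,interpolation=cv2.INTER_CUBIC)
b=cv2.resize(t[225:305,400:465],None,fx=6,fy=6,interpolation=cv2.INTER_CUBIC)
c=np.zeros((600,800,3),np.uint8);c[:500,:400]=a[:500];c[:480,405:795]=b
cv2.imwrite('pics/z1.png',cv2.convertScaleAbs(c,alpha=1.6))
a=cv2.resize(s[130:200,205:295],None,fx=5,fy=5,interpolation=cv2.INTER_CUBIC)
cv2.imwrite('pics/z2.png',cv2.convertScaleAbs(a,alpha=1.8))
E
cat > h.py <<'E'
from cell import vision
import numpy as np, cv2
def ray(cam,u,v):
    c=vision.get_calibration(cam);K=np.array(c['intrinsics']);R=cv2.Rodrigues(np.array(c['rvec'],float))[0];t=np.array(c['tvec'],float).ravel()
    p=cv2.undistortPoints(np.array([[[u,v]]],float),K,np.array([c['k1'],0,0,0,0.]))[0,0]
    return -R.T@t, R.T@np.array([p[0],p[1],1])
def onz(cam,u,v,z):
    o,d=ray(cam,u,v); return o+d*(z-o[2])/d[2]
def proj(cam,P):
    c=vision.get_calibration(cam)
    return cv2.projectPoints(np.array(P,float).reshape(-1,3),np.array(c['rvec'],float),np.array(c['tvec'],float),np.array(c['intrinsics']),np.array([c['k1'],0,0,0,0.]))[0].reshape(-1,2)
E
```

```text
(no output)
```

View pics/z1.png

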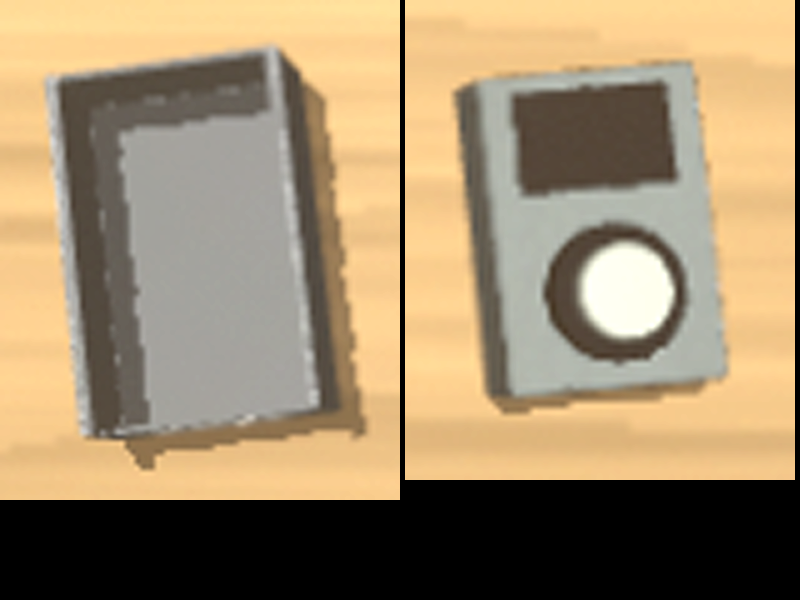

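View pics/z2.png

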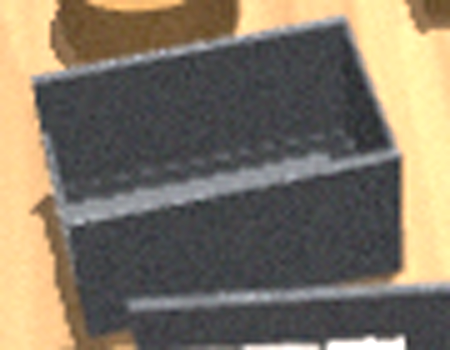

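Run:
```python
from h import *
P=[onz('top',155+(x)/5-.4,185+y/5-.4,.08) for x,y in [(47,77),(280,47),(322,408),(88,437)]]
P=np.array(P);print(P.round(4),P.mean(0).round(4),[np.linalg.norm(P[i]-P[i-1]).round(4) for i in range(4)])
yaw=np.arctan2(*(P[0]+P[1]-P[2]-P[3])[[1,0]]);print('yaw',yaw)
Q=np.array([onz('side',205+x/5-.4,130+y/5-.4,.08) for x,y in [(35,78),(345,18),(400,153),(67,217)]]);print(Q.round(4),Q.mean(0).round(4))
print('btn top',onz('top',400+223/6-.42,225+289/6-.42,.062))
im=cv2.imread('pics/side0.png').min(2)
m=(im>150).astype(np.uint8)
n,l,st,c=cv2.connectedComponentsWithStats(m)
for i in range(1,n):
    if st[i,4]>60 and 190<c[i][0]<290 and c[i][1]>350: print('side',c[i],st[i],onz('side',*c[i],.062))
im=cv2.imread('pics/top0.png').min(2); m=(im>130).astype(np.uint8)
n,l,st,c=cv2.connectedComponentsWithStats(m)
for i in range(1,n):
    if st[i,4]>60 and 410<c[i][0]<450 and 230<c[i][1]<300: print('top',c[i],st[i],onz('top',*c[i],.062))
C=np.array([onz('top',400+(x-405)/6-.42,225+y/6-.42,.04) for x,y in [(477,82),(692,63),(727,375),(508,397)]]);print(C.round(4),C.mean(0).round(4))
# neighbours rims
for n,p in (('boxes',(.537,.009)),('tubes',(.585,-.168))): print(n,proj('top',[p[0],p[1],.08]))
```

```text
[[0.5793 0.2367 0.08  ]
 [0.5937 0.1329 0.08  ]
 [0.4356 0.1095 0.08  ]
 [0.4211 0.2116 0.08  ]] [0.5074 0.1727 0.08  ] [np.float64(0.1602), np.float64(0.1049), np.float64(0.1598), np.float64(0.1031)]
yaw 0.15211339730703935
[[0.4244 0.2133 0.08  ]
 [0.5793 0.2355 0.08  ]
 [0.5943 0.1371 0.08  ]
 [0.4371 0.117  0.08  ]] [0.5088 0.1757 0.08  ]
btn top [ 0.4269232 -0.3668234  0.062    ]
side [223.65714286 390.80714286] [214 382  20  19 280] [ 0.42718291 -0.36681456  0.062     ]
top [436.65680473 273.0887574 ] [430 266  15  15 169] [ 0.42617305 -0.36660646  0.062     ]
[[ 0.5046 -0.3173  0.04  ]
 [ 0.5124 -0.4001  0.04  ]
 [ 0.3954 -0.4107  0.04  ]
 [ 0.3873 -0.3271  0.04  ]] [ 0.4499 -0.3638  0.04  ]
boxes [[266.27364365 220.21401399]]
tubes [[347.54438907 199.34302483]]
```

>>> {"fn": "step_arm", "kwargs": {"claw": [0,0,0,0,0,0,0,0,0,0], "dp": [[0,0,0],[0,0,0],[0,0,0],[0,0,0],[0,0,0],[0,0,0],[0,0,0],[0,0,0],[0,0,0],[0,0,0]], "twist": [-0.05,-0.12,-0.12,-0.12,-0.12,-0.12,-0.12,-0.12,-0.12,-0.12]}}

```text
t: 1.83
ee_pos: [0.2187, -0.4773, 0.2607]
orientation: [[0.005, 1.0, -0.0], [1.0, -0.005, -0.0], [-0.0, -0.0, -1.0]]
contact_force: [-0.7, 0.7, -0.3]
grip_width: 0.0238
```

>>> {"fn": "step_arm", "kwargs": {"claw": [0,0,0], "dp": [[0,0,0],[0,0,0],[0,0,0]], "twist": [-0.1,-0.06,0]}}

```text
t: 2.08
ee_pos: [0.2187, -0.4773, 0.2607]
orientation: [[-0.151, 0.989, -0.0], [0.989, 0.151, 0.0], [0.0, -0.0, -1.0]]
contact_force: [0.1, -0.3, 0.9]
grip_width: 0.0035
```

```bash
cat >> h.py <<'E'
def delta(tgt):
    from cell import readout
    o=readout.get_obs();R=np.array(o['orientation']);p=np.array(o['ee_pos'])
    print('t',o['t'],'p',p.round(4),'R',R.round(3).tolist(),'F',np.round(o['contact_force'],2),'w',round(o['grip_width'],4),'q',np.round(o['q'],2))
    print('dp cm',(R.T@(np.array(tgt)-p)*100).round(2))
E
python3 -c "
from h import *
delta([.508,.174,.26])"
```

```text
t 2.0833 p [ 0.2187 -0.4773  0.2607] R [[-0.151, 0.989, -0.0], [0.989, 0.151, 0.0], [0.0, -0.0, -1.0]] F [ 0.1  -0.32  0.87] w 0.0035 q [-1.36  0.31  1.5  -0.    1.33 -1.52]
dp cm [60.03 38.4   0.07]
```

>>> {"fn": "step_arm", "kwargs": {"claw": [0,0,0,0,0,0,0,0,0,0], "dp": [[1,0.64,0],[2,1.28,0],[2.5,1.6,0],[2.5,1.6,0],[2.5,1.6,0],[2.5,1.6,0],[2.5,1.6,0],[2.5,1.6,0],[2.5,1.6,0],[2.5,1.6,0]], "twist": [0,0,0,0,0,0,0,0,0,0]}}

```text
t: 2.92
ee_pos: [0.3304, -0.2258, 0.2608]
orientation: [[-0.146, 0.989, 0.0], [0.989, 0.146, -0.0], [-0.0, 0.0, -1.0]]
contact_force: [0.3, -0.2, 0.3]
grip_width: 0.0003
```

>>> {"fn": "step_arm", "kwargs": {"claw": [0,0,0,0,0,0,0,0,0,0], "dp": [[2.5,1.6,0],[2.5,1.6,0],[2.5,1.6,0],[2.5,1.6,0],[2.5,1.6,0],[2.5,1.6,0],[2.5,1.6,0],[2.5,1.6,0],[2.5,1.6,0],[2.5,1.6,0]], "twist": [0,0,0,0,0,0,0,0,0,0]}}

```text
t: 3.75
ee_pos: [0.4511, 0.0452, 0.2608]
orientation: [[-0.147, 0.989, 0.0], [0.989, 0.147, 0.0], [-0.0, 0.0, -1.0]]
contact_force: [0.1, -0.8, -0.7]
grip_width: 0.0004
```

>>> {"fn": "step_arm", "kwargs": {"claw": [0,0,0,0,0,0], "dp": [[2.5,1.6,0],[2.5,1.6,0],[2,1.28,0],[1,0.64,0],[0,0,0],[0,0,0]], "twist": [0,0,0,0,0,0]}}

```text
t: 4.25
ee_pos: [0.4895, 0.1296, 0.2606]
orientation: [[-0.148, 0.989, -0.001], [0.989, 0.148, -0.0], [-0.0, -0.001, -1.0]]
contact_force: [0.5, -0.0, 0.4]
grip_width: 0.0006
```

```bash
python3 -c "
from h import *
delta([.508,.174,.132])"
```

```text
t 4.25 p [0.4895 0.1296 0.2606] R [[-0.148, 0.989, -0.001], [0.989, 0.148, -0.0], [-0.0, -0.001, -1.0]] F [ 0.54 -0.05  0.36] w 0.0006 q [ 0.03  0.27  1.55 -0.    1.32 -0.12]
dp cm [ 4.12  2.49 12.86]
```

>>> {"fn": "step_arm", "kwargs": {"claw": [0,0,0,0,0,0,0,0,0,0], "dp": [[1.5,0.9,0],[1.6,1.0,0],[1.0,0.6,0],[0,0,1.5],[0,0,2],[0,0,2],[0,0,2],[0,0,1.5],[0,0,1],[0,0,0]], "twist": [0,0,0,0,0,0,0,0,0,0]}}

```text
t: 5.08
ee_pos: [0.5078, 0.1731, 0.1591]
orientation: [[-0.147, 0.989, -0.003], [0.989, 0.147, -0.001], [-0.0, -0.003, -1.0]]
contact_force: [-0.3, 0.6, 0.6]
grip_width: 0.0004
```

```bash
python3 -c "
from h import *
delta([.508,.174,.132])
from cell import finder
for c in ('side','top'):
    cv2.imwrite(f'pics/{c}1.png',vision.read_camera(c)[:,:,::-1])"
```

```text
t 5.0833 p [0.5078 0.1731 0.1591] R [[-0.147, 0.989, -0.003], [0.989, 0.147, -0.001], [-0.0, -0.003, -1.0]] F [-0.31  0.61  0.64] w 0.0004 q [ 0.11  0.44  1.6  -0.    1.11 -0.04]
dp cm [0.08 0.04 2.71]
```

View pics/side1.png

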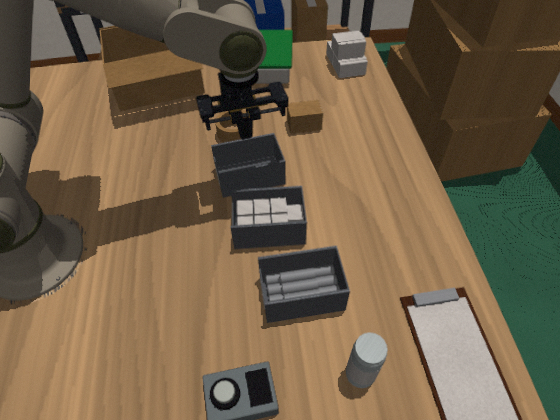

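View pics/top1.png

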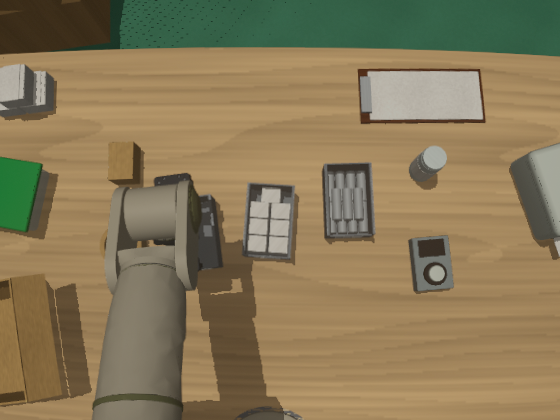

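The side view shows the closed fingertips at about (245,135), above the empty bin at (248,165). The bins and other things haven't moved. I'll go down the last 27 mm and hold.

>>> {"fn": "step_arm", "kwargs": {"claw": [0,0,0,0,0,0], "dp": [[0.1,0,0.8],[0,0,0.8],[0,0,0.6],[0,0,0.3],[0,0,0.1],[0,0,0]], "twist": [0,0,0,0,0,0]}}

```text
t: 5.68
ee_pos: [0.5085, 0.175, 0.1345]
orientation: [[-0.148, 0.989, -0.0], [0.989, 0.148, -0.0], [0.0, -0.0, -1.0]]
contact_force: [-0.1, 0.5, 0.3]
grip_width: 0.0005
```

```bash
python3 -c "
from h import *
delta([.508,.174,.132])
from cell import readout
o=readout.get_obs();R=np.array(o['orientation']);tip=o['ee_pos']+R[:,2]*.022
print(tip,proj('side',[tip,[.508,.174,.08]]))
im=vision.read_camera('side')[:,:,::-1];cv2.imwrite('pics/side2.png',cv2.convertScaleAbs(cv2.resize(im[60:210,180:330],None,fx=4,fy=4,interpolation=3),alpha=1.8))"
```

```text
t 5.6833 p [0.5085 0.175  0.1345] R [[-0.148, 0.989, -0.0], [0.989, 0.148, -0.0], [0.0, -0.0, -1.0]] F [-0.11  0.46  0.3 ] w 0.0005 q [ 0.11  0.47  1.62 -0.    1.05 -0.04]
dp cm [-0.09 -0.06  0.25]
[0.50845623 0.17499359 0.11247616] [[245.98916002 142.49250501]
 [246.87622188 152.92724541]]
```

View pics/side2.png

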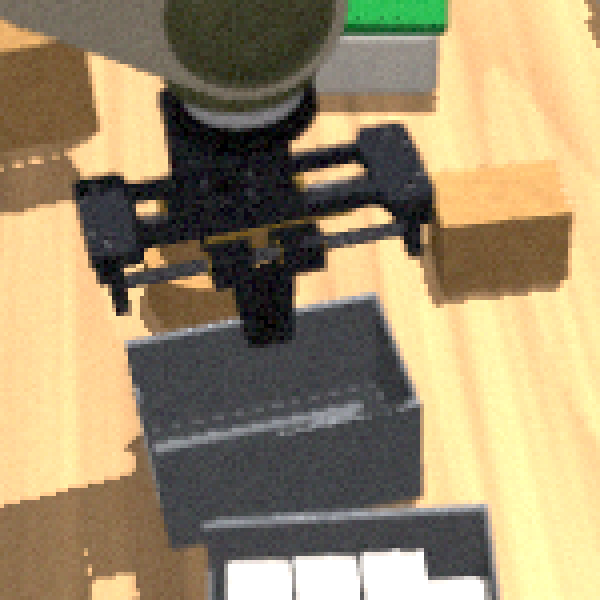

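The fingertips end at about (247,145) in the side view, which matches the projected 3 cm hover point over the middle of the bin. Next I'll trim 2 mm and hold for about 3 s.

>>> {"fn": "step_arm", "kwargs": {"claw": [0,0,0,0,0,0,0,0,0,0], "dp": [[0,0,0.2],[0,0,0],[0,0,0],[0,0,0],[0,0,0],[0,0,0],[0,0,0],[0,0,0],[0,0,0],[0,0,0]], "twist": [0,0,0,0,0,0,0,0,0,0]}}

```text
t: 6.57
ee_pos: [0.5086, 0.175, 0.1327]
orientation: [[-0.148, 0.989, 0.0], [0.989, 0.148, 0.0], [0.0, 0.0, -1.0]]
contact_force: [0.8, 0.4, 0.5]
grip_width: 0.0004
```

>>> {"fn": "step_arm", "kwargs": {"claw": [0,0,0,0,0,0,0,0,0,0], "dp": [[0,0,0],[0,0,0],[0,0,0],[0,0,0],[0,0,0],[0,0,0],[0,0,0],[0,0,0],[0,0,0],[0,0,0]], "twist": [0,0,0,0,0,0,0,0,0,0]}}

```text
t: 7.4
ee_pos: [0.5085, 0.175, 0.1327]
orientation: [[-0.148, 0.989, -0.0], [0.989, 0.148, 0.0], [0.0, -0.0, -1.0]]
contact_force: [0.4, -0.5, 1.0]
grip_width: 0.0009
```

>>> {"fn": "step_arm", "kwargs": {"claw": [0,0,0,0,0,0,0,0,0,0], "dp": [[0,0,0],[0,0,0],[0,0,0],[0,0,0],[0,0,0],[0,0,0],[0,0,0],[0,0,0],[0,0,0],[0,0,0]], "twist": [0,0,0,0,0,0,0,0,0,0]}}

```text
t: 8.23
ee_pos: [0.5085, 0.175, 0.1327]
orientation: [[-0.148, 0.989, -0.0], [0.989, 0.148, 0.0], [0.0, -0.0, -1.0]]
contact_force: [0.5, -0.5, 0.2]
grip_width: 0.0003
```

>>> {"fn": "step_arm", "kwargs": {"claw": [0,0,0,0,0,0,0,0,0,0], "dp": [[0,0,0],[0,0,0],[0,0,0],[0,0,0],[0,0,0],[0,0,0],[0,0,0],[0,0,0],[0,0,0],[0,0,0]], "twist": [0,0,0,0,0,0,0,0,0,0]}}

```text
t: 9.07
ee_pos: [0.5085, 0.175, 0.1327]
orientation: [[-0.148, 0.989, 0.0], [0.989, 0.148, -0.0], [-0.0, 0.0, -1.0]]
contact_force: [0.0, 0.4, -0.2]
grip_width: 0.0003
```

>>> {"fn": "step_arm", "kwargs": {"claw": [0,0,0,0,0,0,0,0,0,0], "dp": [[0,0,-1],[0,0,-2],[0,0,-2.5],[0,0,-2.5],[0,0,-2],[0,0,-2],[0,0,-1],[0,0,0],[0,0,0],[0,0,0]], "twist": [0,0,0,0,0,0,0,0,0,0]}}

```text
t: 9.9
ee_pos: [0.5081, 0.1749, 0.2615]
orientation: [[-0.148, 0.989, -0.002], [0.989, 0.148, -0.0], [0.0, -0.002, -1.0]]
contact_force: [-0.5, -0.1, 0.1]
grip_width: 0.0002
```

```bash
python3 -c "
from h import *
delta([.427,-.367,.26])"
```

```text
t 9.9 p [0.5081 0.1749 0.2615] R [[-0.148, 0.989, -0.002], [0.989, 0.148, -0.0], [0.0, -0.002, -1.0]] F [-0.54 -0.11  0.06] w 0.0002 q [ 0.11  0.34  1.46 -0.    1.35 -0.04]
dp cm [-52.39 -16.07   0.18]
```

>>> {"fn": "step_arm", "kwargs": {"claw": [0,0,0,0,0,0,0,0,0,0], "dp": [[-1,-0.3,0],[-2,-0.6,0],[-2.5,-0.77,0],[-2.5,-0.77,0],[-2.5,-0.77,0],[-2.5,-0.77,0],[-2.5,-0.77,0],[-2.5,-0.77,0],[-2.5,-0.77,0],[-2.5,-0.77,0]], "twist": [0,0,0,0,0,0,0,0,0,0]}}

```text
t: 10.73
ee_pos: [0.4719, -0.0646, 0.262]
orientation: [[-0.148, 0.989, -0.001], [0.989, 0.148, 0.0], [0.001, -0.001, -1.0]]
contact_force: [-0.1, 0.4, 0.7]
grip_width: 0.0003
```

>>> {"fn": "step_arm", "kwargs": {"claw": [0,0,0,0,0,0,0,0,0,0], "dp": [[-2.5,-0.77,0],[-2.5,-0.77,0],[-2.5,-0.77,0],[-2.5,-0.77,0],[-2.5,-0.77,0],[-2.5,-0.77,0],[-2.5,-0.77,0],[-2.5,-0.77,0],[-2.5,-0.77,0],[-2.5,-0.77,0]], "twist": [0,0,0,0,0,0,0,0,0,0]}}

```text
t: 11.57
ee_pos: [0.4327, -0.3231, 0.2618]
orientation: [[-0.148, 0.989, -0.001], [0.989, 0.148, 0.001], [0.001, -0.001, -1.0]]
contact_force: [0.1, 0.5, -0.2]
grip_width: 0.0003
```

>>> {"fn": "step_arm", "kwargs": {"claw": [0,0,0,0,0], "dp": [[-2,-0.6,0],[-1.5,-0.5,0],[-0.5,-0.1,0],[0,0,0],[0,0,0]], "twist": [0,0,0,0,0]}}

```text
t: 11.98
ee_pos: [0.4279, -0.3623, 0.2625]
orientation: [[-0.149, 0.989, -0.0], [0.989, 0.149, 0.001], [0.001, -0.0, -1.0]]
contact_force: [0.0, 0.3, 0.9]
grip_width: 0.0004
```

```bash
python3 -c "
from h import *
delta([.427,-.367,.094])"
```

```text
t 11.9833 p [ 0.4279 -0.3623  0.2625] R [[-0.149, 0.989, -0.0], [0.989, 0.149, 0.001], [0.001, -0.0, -1.0]] F [0.01 0.31 0.87] w 0.0004 q [-0.91  0.39  1.38  0.    1.37 -1.06]
dp cm [-0.46 -0.16 16.85]
```

>>> {"fn": "step_arm", "kwargs": {"claw": [0,0,0,0,0,0,0,0,0,0], "dp": [[-0.46,-0.16,1],[0,0,2],[0,0,2.5],[0,0,2.5],[0,0,2.5],[0,0,2.5],[0,0,2],[0,0,1],[0,0,0],[0,0,0]], "twist": [0,0,0,0,0,0,0,0,0,0]}}

```text
t: 12.82
ee_pos: [0.4272, -0.3676, 0.1031]
orientation: [[-0.149, 0.989, 0.0], [0.989, 0.149, -0.0], [-0.0, 0.0, -1.0]]
contact_force: [0.3, -0.7, -0.4]
grip_width: 0.0006
```

```bash
python3 -c "
from h import *
delta([.427,-.367,.084])
im=vision.read_camera('side')[:,:,::-1];cv2.imwrite('pics/side3.png',cv2.convertScaleAbs(cv2.resize(im[270:420,150:350],None,fx=4,fy=4,interpolation=3),alpha=1.5))"
```

```text
t 12.8167 p [ 0.4272 -0.3676  0.1031] R [[-0.149, 0.989, 0.0], [0.989, 0.149, -0.0], [-0.0, 0.0, -1.0]] F [ 0.29 -0.75 -0.43] w 0.0006 q [-0.92  0.56  1.56  0.    1.01 -1.07]
dp cm [ 0.06 -0.01  1.91]
```

View pics/side3.png

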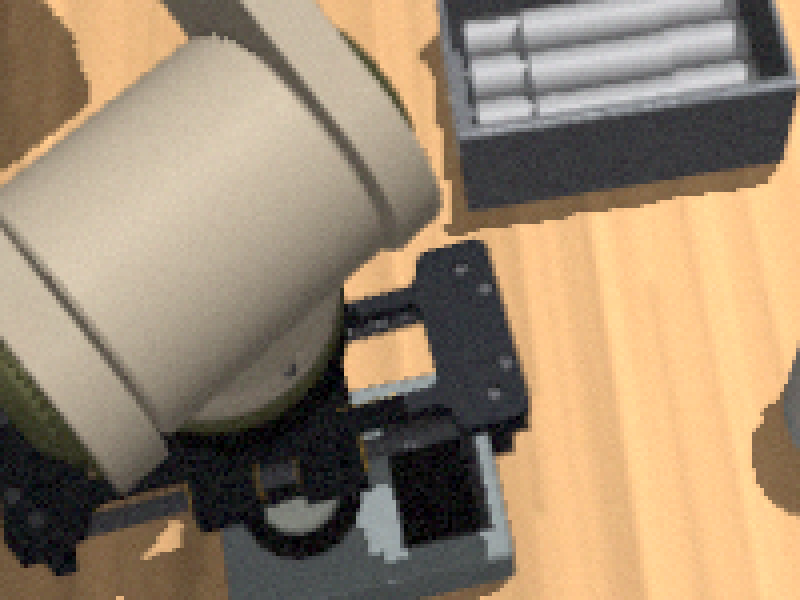

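The side view shows the closed fingertips right over the white button, whose near part shows at about (300,515) in the crop. I'll go down in small steps and watch the force.

>>> {"fn": "step_arm", "kwargs": {"claw": [0,0,0,0,0,0], "dp": [[0,0,0.7],[0,0,0.6],[0,0,0.3],[0,0,0.2],[0,0,0.1],[0,0,0]], "twist": [0,0,0,0,0,0]}}

```text
t: 13.37
ee_pos: [0.4269, -0.3677, 0.0837]
orientation: [[-0.148, 0.989, -0.0], [0.989, 0.148, 0.0], [0.0, -0.0, -1.0]]
contact_force: [-1.4, 0.3, 1.8]
grip_width: 0.0004
```

>>> {"fn": "step_arm", "kwargs": {"claw": [0,0,0,0,0], "dp": [[0,0,0.2],[0,0,0.2],[0,0,0],[0,0,0],[0,0,0]], "twist": [0,0,0,0,0]}}

```text
t: 13.78
ee_pos: [0.4271, -0.3679, 0.08]
orientation: [[-0.148, 0.989, 0.0], [0.989, 0.148, -0.0], [-0.0, 0.0, -1.0]]
contact_force: [-0.6, 0.4, 3.1]
grip_width: 0.0006
```

>>> {"fn": "step_arm", "kwargs": {"claw": [0,0,0,0,0], "dp": [[0,0,0.1],[0,0,0.1],[0,0,0.05],[0,0,0],[0,0,0]], "twist": [0,0,0,0,0]}}

```text
t: 14.2
ee_pos: [0.4271, -0.3679, 0.0783]
orientation: [[-0.149, 0.989, 0.0], [0.989, 0.149, -0.001], [-0.001, 0.0, -1.0]]
contact_force: [-2.9, 3.8, 13.8]
grip_width: 0.0003
```

>>> {"fn": "step_arm", "kwargs": {"claw": [0,0,0,0], "dp": [[0,0,0.05],[0,0,0],[0,0,0],[0,0,0]], "twist": [0,0,0,0]}}

```text
t: 14.53
ee_pos: [0.4271, -0.368, 0.0782]
orientation: [[-0.149, 0.989, 0.001], [0.989, 0.149, -0.001], [-0.001, 0.0, -1.0]]
contact_force: [-4.6, 4.2, 17.6]
grip_width: 0.0002
```

>>> {"fn": "step_arm", "kwargs": {"claw": [0,0,0,0,0,0,0,0,0,0], "dp": [[0,0,-0.5],[0,0,-0.5],[0,0,-1],[0,0,-2],[0,0,-2.5],[0,0,-2.5],[0,0,-2.5],[0,0,-2],[0,0,-1],[0,0,0]], "twist": [0,0,0,0,0,0,0,0,0,0]}}

```text
t: 15.37
ee_pos: [0.4274, -0.3682, 0.2237]
orientation: [[-0.148, 0.989, 0.002], [0.989, 0.148, -0.003], [-0.003, 0.002, -1.0]]
contact_force: [0.4, -0.7, 0.4]
grip_width: 0.0004
```

>>> {"fn": "step_arm", "kwargs": {"claw": [0,0,0,0,0], "dp": [[0,0,0],[0,0,0],[0,0,0],[0,0,0],[0,0,0]], "twist": [0,0,0,0,0]}}

```text
t: 15.78
ee_pos: [0.4269, -0.3676, 0.221]
orientation: [[-0.148, 0.989, -0.001], [0.989, 0.148, 0.001], [0.001, -0.001, -1.0]]
contact_force: [0.3, 0.1, 0.1]
grip_width: 0.0005
```

```bash
python3 -c "
from h import *
delta([.427,-.367,.25])
im=vision.read_camera('side')[:,:,::-1];cv2.imwrite('pics/side4.png',im)
a=cv2.imread('pics/side0.png')
d=cv2.absdiff(a,np.ascontiguousarray(im)).max(2)
print('bins diff',(d[140:320,210:350]>60).sum(),'empty',(d[130:200,205:295]>60).sum(),'can',(d[330:390,345:390]>60).sum(),'carton/tape',(d[100:140,210:325]>60).sum())
from cell import finder
print([(r['p'],np.round(r['centre'],3)) for r in finder.mark_of('record_top','side')])"
```

```text
t 15.7833 p [ 0.4269 -0.3676  0.221 ] R [[-0.148, 0.989, -0.001], [0.989, 0.148, 0.001], [0.001, -0.001, -1.0]] F [0.28 0.14 0.06] w 0.0005 q [-0.92  0.43  1.44 -0.    1.28 -1.07]
dp cm [ 0.06  0.02 -2.9 ]
bins diff 2136 empty 0 can 0 carton/tape 0
[(0.96, array([ 0.426, -0.364,  0.06 ])), (0.47, array([0.484, 0.347, 0.001]))]
```

View pics/side4.png

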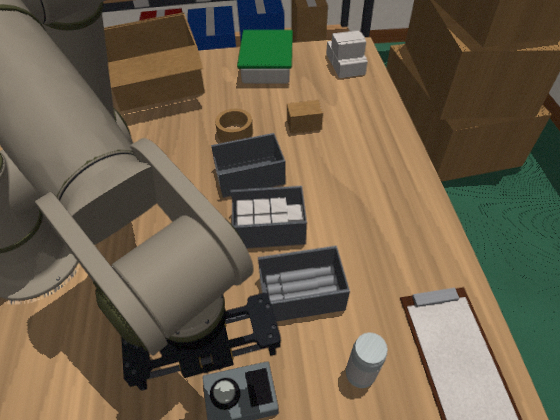

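The side view shows the bins, can, carton and tape where they were. The arm is clear of everything, and the button at (225,391) is up again. The "bins diff" pixels come from the arm and gripper overlapping that window.

```bash
python3 -c "
from cell import job
print(job.hand_in())"
```

```text
the job is handed in; nothing more can be done
None
```

I pointed out the empty bin, then pressed the console button fully in and let it come back up. The job was handed in at about 16 s on the robot's clock.

- **Pointing:** I held the closed fingertips still for about 3.3 s at (0.509, 0.175), about 31 mm above the empty bin's rim. I measured the middle of its open top at about (0.508, 0.174). The contact force stayed at noise level.
- **Passing over the other bins:** the fingertips were at about z = 0.24, which is 16 cm above their rims.
- **Button:** I pressed until the force reached 17.6 N and the tool had stopped moving, with the tips at about z = 0.056. That is the expected fully-in height. I then withdrew straight up to about 14 cm above it.
- **Last checks:** the tool force was near zero and the button showed up in the picture. The empty bin, can, carton and tape roll showed no picture change. For the other two bins I had only the view by eye, because the arm overlapped the window I compared. They looked unmoved.
- **Disagreements:** the two cameras differed by up to about 3 mm on the middle of the empty bin, so I used a value between them. The finder's top-camera "bin_empty" guess ranked the box bin first. I settled that by eye, since the bare floor shows in the bin at y ≈ 0.175.

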